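Load the test weights onto the scale with the lifting key

ROBOT

A 7-joint arm with a two-finger parallel gripper is mounted at the origin on a cart in front of the work surface, level with it; the furniture and walls round the work are solid. World frame = base frame: x ahead of the robot, y to its left, z up, the work surface at z = 0. Lengths are in m, angles in rad, forces in N, time in s.
With the tool pointing down it reaches from about 0.4 to 0.85 m from the base axis. Payload 4.4 kg.
Tool frame: the origin (TCP) lies between the finger pads; the fingertips stand 14 mm ahead of it and the grasp point (between the pads) lies 5 mm behind it; z points along the fingers, y is the line along which they close (so a half turn about z gives the same grasp; the last joint's range is limited). The gripper opens to 94 mm and grips with 3 to 60 N. Pads are 16 mm wide; open, the fingers measure 119 mm over their backs; the gripper's body (75 mm by 177 mm) begins 78 mm behind the grasp point.
Start: joints at [1.141, 0.628, 0.038, 1.517, -0.027, 0.996, -0.02], TCP at [0.231, -0.607, 0.219] pointing down, gripper open.
Joint ranges: [-3.06, 3.06], [-0.37, 2.12], [-1.25, 1.32], [0.18, 2.47], [-1.1, 4.24], [0.23, 1.98], [-2.94, 2.94]. Speed limits (rad/s): [2.57, 2.57, 3.14, 3.14, 3.14, 3.14, 3.14].

INTERFACE

Orientations are given as a rotation vector (axis times angle).
In Python, from plant import telemetry, cams, bot gives the robot as it stands.
- The arm moves only by the tool apply_moves, never from a script. Its argument "series" is a list of rows, each a list of 5 numbers: the shift along the tool's x, y, z in cm, then the turn about the tool's z in units of 8 degrees (1.0 is 8 degrees), then the opening, from 0 (shut) to 1 (fully open). In form: [[tx, ty, tz, twist, gripper], ...]. A call has exactly 5 rows; each row shifts and turns the commanded pose from where the row before left it, along the tool's axes as they then stand; what a row does not reach is not made up. A row lasts 1/10 s, in which the tool goes at most 50 mm and 8.59 degrees, less where a joint would pass 70% of its speed; a pose out of reach is approached as far as the arm can. A call is refused whole if a number of a shift passes 5 or a number of a turn 1, either way. A call with a gripper value outside its range is refused whole. The fingers move at their own pace and stop on an object; the grip force is fixed at half the most. Time passes only in rows, so rows that do not move let the fingers close, or fill a call up. It gives the time, the measured TCP pose, the force, the opening and the grip force at its end, in the units of the state.
- telemetry.sense(): the state, without advancing time (a new reading comes with each control period).
- cams.capture(name): name is "scene" or "side" or "wrist"; returns (picture, depth): 420x560x3 uint8, blue, green, red; 420x560 float32, m along the optical axis (not along the pixel's ray), 0 where there is no reading.
- cams.camera_params(name): a dict with "K" (3x3 intrinsics, pixels), "R" (3x3) and "t" (3): a world point X has camera coordinates R X + t; the wrist camera has in their place "tool_from_camera" (4x4, takes a point from camera to tool coordinates, whose origin is the TCP and whose axes are the flange's). Camera axes: x right, y down, z forward; pixel columns grow to the right and rows downward; lengths in m; the calibration is good to about 2 mm. The wrist camera is an equidistant fisheye: a pixel r from the principal point sees the ray r / f radians off the axis. A picture is of the moment at which its call begins: read the wrist's pose just before it. camera_params takes no time and is no camera call.
- bot.sign_off(): hands the job in; it is judged then, once.
Trained networks look in the newest picture that a camera, given by its name, has taken for a name from the list of things; names that differ only in an ending like _2 or _b are one class to them, and where a whole thing is asked for, a point or a joint stands for the part that bears it (a point fixed in the world has none). Each returns a list of dicts, best first, with "p" (0 to 1); they miss things now and then, are a little off and sometimes report something else, mostly with a low value. They report only what shows in the picture. A call takes as long as a camera call. They do not tell look-alikes from the thing itself.
- cams.look_for(label, camera): "rect" ([left, top, width, height] in pixels, round what is visible of it).
The state is a dict: "time_s": time; "joint_pos": joint angles; "qd": joint speeds; "effort": joint torques, N m; "tcp_pos": TCP position; "eef_rot": TCP orientation; "contact_force": force on the tool from outside, world axes, zero at the start; "moment": the same for the moment, N m; "width": finger opening in m; "gripper_force": force on a finger pad.
Only numpy, scipy, OpenCV 4.12 (cv2) and the standard library are available. Lean on these libraries where they do the work, as an engineer would, in place of code of your own. Each camera call takes 0.05 s, during which the arm holds its last target. There are 200 camera calls.

TASK

Check-weigh the kitchen scale: take the lifting key out of its wooden stand, thread it down through the two rings into the base weight, feeling gently for the slotted nut inside (do not force it), all the way until its collar is down at the top ring, give it a quarter turn and lift the base weight with both rings as one stack. Set the stack down gently in the middle of the scale's platform and let go of the key, so that it stays standing in the stack. Leave the other things on the table where they are.

Things in the scene. Friction and masses are not known exactly. Their poses are not given: they have to be found in the camera images.
- key: lifting key, standing in the stand. Origin: centre of the foot's underside; z up along the shaft, x along the foot. Foot: steel bar 26 (x) x 8 (y) x 7 mm high (z 0 to 7); shaft 7.2 mm diameter; round collar 60 mm diameter at z 48 to 53; black handle 30 (x) x 14 (y) mm, z 53 to 93, to be gripped across its 14 mm (closing along y). 80 g
- stand: fixed block of light wood, 74 x 74 x 56 mm, origin under its centre; on top a slot 32 (x) x 13 (y) mm in which the key hangs, its collar on the block's top. The key's x is the stand's x. Pull the key straight up by at least 50 mm
- nest: fixed round grey tray, 120 mm across, floor 4 mm above the table, lip 10 mm high, inner diameter 106 mm; the stack of weights stands in it. Origin under its centre
- base_weight: round steel base weight, 100 mm diameter, 28 mm high, 0.35 kg, open below; origin: centre of its underside, z up; two small lugs stick out of the rim at +x and -x. Its lid has a round hole 44 mm wide; inside, a floating slotted brass nut
- nut_level (a point): fixed point on the base's axis, 22 mm above its underside, at the level of the nut's top. The 8 mm thick nut has a slot 30 mm (base x) by 10.5 mm (base y) for the key's foot. The slot is centred in x, but in y lies anywhere up to 7 mm either side of this point, unmeasured: find it by touch. It takes 14 N to shift sideways; it gives downwards on springs: 2.5 N to start, 5.5 N at its 6 mm stop
- seat (a point): point on the base's axis, 4 mm above its underside: level of the foot's underside when the key is fully in, its collar resting on the top ring. The nut's underside is at 14 mm, so there are 3 mm of play; below the nut is free round space 69 mm wide. Foot turned a quarter, the key lifts nut and stack; let go, it drops back on its collar and stands
- ring1: lower ring weight, dark steel, 94 mm outer and 44 mm hole diameter, 12 mm thick, about 0.1 kg, lying loose on the base weight; origin: centre of its underside
- ring2: upper ring weight, same as ring1, lying on ring1 (stack top 52 mm above the base's underside)
- scale: flat white kitchen scale, 196 (x) x 156 (y) x 30 mm, fixed, origin under its centre, platform towards +x, key towards -x
- platform_centre (a point): centre of the scale's platform, on its top face (130 x 140 mm, 30 mm above the table; it sinks up to 2 mm under load)
- tape_roll: roll of packing tape lying flat, 83 mm across, 24 high, behind the nest to the right. Bystander; origin under its centre
- plum_cup1: clear round cup of plums, 113 mm across, 52 high, at the right behind. Bystander; origin under its centre
- marker_black: black and white marker pen, 130 mm long, lying behind the nest. Bystander; origin under its middle
- salt_jar: spice jar with a red cap, 45 mm across, 106 high, behind the nest to the left. Bystander; origin under its centre
Mind the look-alikes: they are no part of the job. What is shaped like the nest but green or white is not meant.

How it is judged:
By the outcome, as a careful person would: the job done as asked, in the order asked, and still so for the second after the job is handed in, with the robot touching nothing.
It also fails if it takes over 67 s, if anything falls off the work surface, if the arm or the gripper's body presses on something with over 40 N, if the wrist force passes 120 N, or if a joint passes its speed limit or range.

## Working session

There is one attempt and no reset: what is moved stays moved. The work goes in short steps, Python scripts to look and compute and a tool call to move; the robot and the scene stay as the last step left them, time stands still between calls to the robot, and variables do not carry over. Pictures are saved under pics/ and viewed, at most 10 in all, crops included, and the job is handed in when it is done.

Besides the shell and the picture viewer there is one more tool, called after "Call:" by a JSON object that holds its "op" and its "data", one argument or row to a line. apply_moves: Moves the arm, as the interface text tells. Its arguments: {"type":"object","properties":{"series":{"type":"array"}},"required":["series"]}

```bash
mkdir -p pics; ls; python3 - <<'E'
from plant import telemetry, cams, bot
import cv2,numpy as np
s=telemetry.sense(); print(s)
for n in ("scene","side"):
    im,d=cams.capture(n); cv2.imwrite(f"pics/{n}0.png",im); np.save(f"pics/{n}0.npy",d)
    p=cams.camera_params(n); print(n,{k:np.round(v,4).tolist() for k,v in p.items()})
    for l in ("key","stand","nest","base_weight","ring2","scale"):
        print(l,[(r['rect'],round(r['p'],2)) for r in cams.look_for(l,n)[:3]])
print(cams.camera_params("wrist"))
E
```

```text
pics
{'time_s': 0.0, 'joint_pos': array([ 1.14121716,  0.62932761,  0.0384343 ,  1.51836666, -0.02702171,
        0.99627112, -0.02001485]), 'qd': array([-0.00084858, -0.00013975,  0.00048226, -0.00161806,  0.00033914,
       -0.00092449,  0.00136583]), 'effort': array([ 6.12488748e-04, -5.49721742e+01,  1.14359602e+00, -1.86631358e+01,
       -5.21515938e-02,  2.37547013e-02,  2.06581853e-04]), 'tcp_pos': array([ 0.23108704, -0.6068552 ,  0.21856638]), 'eef_rot': array([-3.08797914e+00, -5.67915782e-01,  5.27863774e-04]), 'contact_force': array([ 0.42331119, -0.21590343,  0.13139562]), 'moment': array([ 0.01065511, -0.02762589,  0.02069305]), 'gripper_force': 0.0, 'width': 0.09372598288731553}
scene {'K': [[389.4152, 0.0, 281.4492], [0.0, 389.4152, 210.084], [0.0, 0.0, 1.0]], 'R': [[0.7232, -0.6904, 0.0187], [-0.2595, -0.2967, -0.919], [0.64, 0.6598, -0.3937]], 't': [-0.4069, 0.2246, 0.5831]}
key [([163.9, 183.5, 21.7, 20.1], 0.88)]
stand [([162.6, 195.8, 29.3, 30.7], 0.83)]
nest [([219.0, 208.8, 41.2, 23.5], 0.96), ([182.2, 258.0, 61.3, 31.6], 0.88), ([259.6, 235.5, 51.9, 25.4], 0.
[... 713 characters left out ...]
 35.6, 25.6], 0.3)]
ring2 [([269.4, 197.2, 37.6, 26.8], 0.92), ([274.9, 209.0, 29.9, 20.6], 0.68)]
scale [([287.7, 153.6, 64.8, 32.5], 0.72), ([230.1, 189.3, 31.2, 25.5], 0.21)]
{'K': array([[325.1922621 ,   0.        , 278.80951654],
       [  0.        , 325.1922621 , 209.94854641],
       [  0.        ,   0.        ,   1.        ]]), 'tool_from_camera': array([[ 2.76754566e-04, -9.58477966e-01, -2.85166465e-01,
         8.26133353e-02],
       [ 9.99999651e-01,  4.90217856e-04, -6.77178304e-04,
        -4.00278654e-04],
       [ 7.88854177e-04, -2.85166178e-01,  9.58477766e-01,
        -1.64754104e-01],
       [ 0.00000000e+00,  0.00000000e+00,  0.00000000e+00,
         1.00000000e+00]])}
```

View pics/scene0.png

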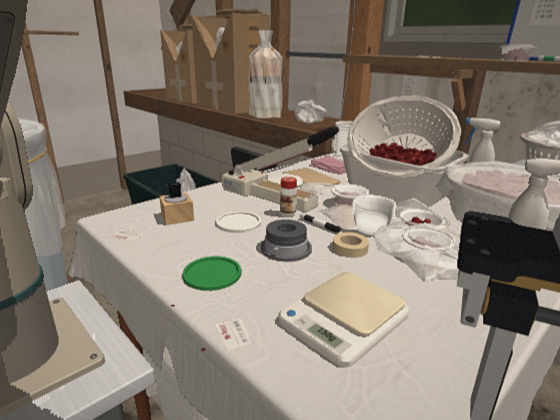

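View pics/side0.png

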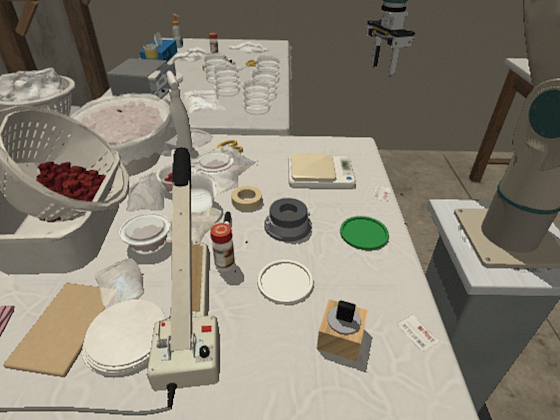

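The stand with the key is at scene (176,205) and side (344,325). The stack in the grey nest is at scene (285,238) and side (288,218). The scale is at scene (345,315) and side (320,170). The green and white trays are the look-alikes.

```bash
cat > h.py <<'E'
from plant import telemetry, cams, bot
import cv2,numpy as np
from scipy.spatial.transform import Rotation as Ro
def cloud(n,d):
    p=cams.camera_params(n);K=np.array(p['K']);h,w=d.shape
    v,u=np.mgrid[:h,:w]; x=(u-K[0,2])/K[0,0];y=(v-K[1,2])/K[1,1]
    if n=='wrist':
        th=np.hypot(x,y); k=np.where(th>1e-6,np.tan(th)/np.maximum(th,1e-6),1); x=x*k;y=y*k
    C=np.stack([x*d,y*d,d],-1)
    if n=='wrist':
        s=telemetry.sense();T=np.array(p['tool_from_camera'])
        C=C@T[:3,:3].T+T[:3,3]
        P=C@Ro.from_rotvec(s['eef_rot']).as_matrix().T+s['tcp_pos']
    else: P=(C-np.array(p['t']))@np.array(p['R'])
    P[d<=0]=np.nan
    return P
def sel(P,box,z0,z1):
    l,t,r,b=box;Q=P[t:b,l:r].reshape(-1,3);return Q[(Q[:,2]>z0)&(Q[:,2]<z1)]
def rect(Q): return cv2.minAreaRect((Q[:,:2]*1000).astype(np.float32))
E
python3 - <<'E'
from h import *
for n,bs in (("side",dict(stand=(310,290,375,365),stack=(260,190,316,242),scale=(282,148,360,192))),("scene",dict(stand=(155,175,200,230),stack=(255,215,316,262),scale=(270,265,415,365)))):
    P=cloud(n,np.load(f"pics/{n}0.npy"))
    for k,zs in dict(stand=[(.04,.058),(.058,.068),(.075,.12)],stack=[(.046,.053),(.053,.065)],scale=[(.02,.028),(.027,.036)]).items():
        for z in zs:
            Q=sel(P,bs[k],*z)
            if len(Q)>5: print(n,k,z,len(Q),rect(Q),np.round(np.median(Q,0),4))
E
```

```text
side stand (0.04, 0.058) 815 ((449.0847473144531, 293.38446044921875), (77.69791412353516, 73.93487548828125), 71.54877471923828) [0.4582 0.3183 0.0561]
side stand (0.058, 0.068) 577 ((449.452880859375, 295.118896484375), (73.4756851196289, 73.59471893310547), 71.69197082519531) [0.452  0.3033 0.0614]
side stand (0.075, 0.12) 267 ((449.27215576171875, 294.4770812988281), (14.764909744262695, 29.950754165649414), 73.78263854980469) [0.45   0.2983 0.0961]
side stack (0.046, 0.053) 113 ((549.1935424804688, -12.922935485839844), (72.67572021484375, 71.47938537597656), 40.96196746826172) [0.5501 0.0037 0.0501]
side stack (0.053, 0.065) 594 ((549.3555297851562, -28.144420623779297), (91.37808227539062, 92.70233154296875), 17.48204803466797) [ 0.548  -0.023   0.0567]
side scale (0.02, 0.028) 514 ((450.2250061035156, -273.53759765625), (189.35897827148438, 148.33706665039062), 1.0171518325805664) [ 0.3924 -0.2488  0.0213]
side scale (0.027, 0.036) 1079 ((474.94647216796875, -277.37017822265625), (128.91534423828125, 144.91159057617188), 0.7963321208953857) [ 0.4751 -0.2696  0.031 ]
scene sta
[... 380 characters left out ...]
94799805, 29.787931442260742), 75.28759765625) [0.4462 0.2886 0.0894]
scene stack (0.046, 0.053) 163 ((536.8538818359375, -39.85370635986328), (71.33833312988281, 79.90347290039062), 6.651845932006836) [ 0.5346 -0.0426  0.0498]
scene stack (0.053, 0.065) 485 ((546.9684448242188, -29.61144256591797), (93.1063232421875, 91.49447631835938), 28.12720489501953) [ 0.5431 -0.0339  0.0554]
scene scale (0.02, 0.028) 1200 ((445.018798828125, -280.0010070800781), (147.7710723876953, 182.12889099121094), 89.9823989868164) [ 0.3881 -0.297   0.0207]
scene scale (0.027, 0.036) 3540 ((473.3662109375, -279.07366943359375), (131.2440948486328, 140.38742065429688), 0.5095222592353821) [ 0.4661 -0.2869  0.0299]
```

```bash
cat >> h.py <<'E'
def pose():
    s=telemetry.sense();R=Ro.from_rotvec(s['eef_rot']).as_matrix()
    return s,np.array(s['tcp_pos']),np.degrees(np.arctan2(R[1,0],R[0,0]))
def plan(x,y,z,th,n=None,cur=None):
    """rows to world target; th = yaw of tool x (deg), taken the short way. turn is world-ccw -> negative twist"""
    if cur is None: s,p,t=pose()
    else: p,t=np.array(cur[:3]),cur[3]
    D=np.array([x,y,z])-p; dt=(th-t+180)%360-180
    m=n or max(1,int(np.ceil(max(np.linalg.norm(D)/.045,abs(dt)/8))))
    out=[]
    for i in range(m):
        a=np.radians(t+dt*i/m);c,s_=np.cos(a),np.sin(a)
        d=D/m*100; out.append([round(c*d[0]+s_*d[1],2),round(s_*d[0]-c*d[1],2),round(-d[2],2),round(-dt/m/8,3)])
    print(np.round(p,4),round(t,2),out)
E
python3 -c "
from h import *
plan(.44,-.33,.24,61)
plan(.52,-.03,.24,110,cur=(.44,-.33,.24,61))"
```

```text
[ 0.2313 -0.6074  0.2195] 20.84 [[np.float64(3.67), np.float64(-2.31), np.float64(-0.26), np.float64(-0.627)], [np.float64(3.86), np.float64(-1.98), np.float64(-0.26), np.float64(-0.627)], [np.float64(4.02), np.float64(-1.64), np.float64(-0.26), np.float64(-0.627)], [np.float64(4.15), np.float64(-1.28), np.float64(-0.26), np.float64(-0.627)], [np.float64(4.24), np.float64(-0.91), np.float64(-0.26), np.float64(-0.627)], [np.float64(4.31), np.float64(-0.54), np.float64(-0.26), np.float64(-0.627)], [np.float64(4.34), np.float64(-0.16), np.float64(-0.26), np.float64(-0.627)], [np.float64(4.33), np.float64(0.22), np.float64(-0.26), np.float64(-0.627)]]
[ 0.44 -0.33  0.24] 61 [[np.float64(4.3), np.float64(-1.08), np.float64(-0.0), -0.875], [np.float64(4.4), np.float64(-0.55), np.float64(-0.0), -0.875], [np.float64(4.44), np.float64(-0.01), np.float64(-0.0), -0.875], [np.float64(4.4), np.float64(0.54), np.float64(-0.0), -0.875], [np.float64(4.31), np.float64(1.07), np.float64(-0.0), -0.875], [np.float64(4.14), np.float64(1.58), np.float64(-0.0), -0.875], [np.float64(3.92), np.float64(2.08), np.float64(-0.0), -0.875]]
```

Call:
{"op": "apply_moves", "data": {
  "series": [
    [3.7,-2.3,-0.3,-0.63,1],
    [3.9,-2.0,-0.3,-0.63,1],
    [4.0,-1.6,-0.3,-0.63,1],
    [4.1,-1.3,-0.3,-0.63,1],
    [4.2,-0.9,-0.3,-0.63,1]
  ]
}}

```text
time_s: 1.2
tcp_pos: [0.3624, -0.4332, 0.2349]
eef_rot: [2.889, 1.233, 0.0]
contact_force: [-0.4, -0.9, 0.7]
width: 0.0941
gripper_force: 0.0
```

Call:
{"op": "apply_moves", "data": {
  "series": [
    [4.3,-0.5,-0.3,-0.63,1],
    [4.3,-0.2,-0.3,-0.63,1],
    [4.3,0.2,-0.3,-0.63,1],
    [4.3,-1.1,0,-0.88,1],
    [4.4,-0.5,0,-0.88,1]
  ]
}}

```text
time_s: 1.7
tcp_pos: [0.4624, -0.2435, 0.2437]
eef_rot: [2.483, 1.924, 0.001]
contact_force: [1.1, 0.7, -0.2]
width: 0.0938
gripper_force: 0.0
```

Call:
{"op": "apply_moves", "data": {
  "series": [
    [4.4,0,0,-0.88,1],
    [4.4,0.5,0,-0.88,1],
    [4.3,1.1,0,-0.88,1],
    [4.1,1.6,0,-0.88,1],
    [3.9,2.1,0,-0.88,1]
  ]
}}

```text
time_s: 2.2
tcp_pos: [0.5183, -0.03, 0.2438]
eef_rot: [1.785, 2.584, 0.0]
contact_force: [1.1, 0.6, 0.4]
width: 0.0937
gripper_force: 0.0
```

Tracking is accurate. Next is a close look at the stack.

```bash
python3 - <<'E'
from h import *
s,p,t=pose();print(p,t)
im,d=cams.capture("wrist");cv2.imwrite("pics/w1.png",im)
P=cloud("wrist",d);np.savez("pics/w1.npz",P=P)
for z in ((.052,.062),(.028,.037),(.010,.020)):
    Q=P.reshape(-1,3);Q=Q[(Q[:,2]>z[0])&(Q[:,2]<z[1])&(np.hypot(Q[:,0]-.549,Q[:,1]+.029)<.08)]
    if len(Q)>5:
        print(z,len(Q),rect(Q),cv2.minEnclosingCircle((Q[:,:2]*1000).astype(np.float32)))
E
```

```text
[ 0.51833903 -0.02995776  0.24384208] 110.7097543804819
(0.052, 0.062) 4041 ((548.212890625, -16.383068084716797), (92.22393798828125, 91.59950256347656), 21.302946090698242) ((548.6036987304688, -16.254117965698242), 46.93360137939453)
(0.028, 0.037) 489 ((539.4573974609375, -7.064186096191406), (111.9443359375, 72.0960922241211), 41.91787338256836) ((549.2731323242188, -17.997180938720703), 58.601261138916016)
(0.01, 0.02) 478 ((541.456298828125, -4.246360778808594), (115.76792907714844, 88.5166244506836), 33.9532356262207) ((548.6016235351562, -15.321243286132812), 58.979156494140625)
```

View pics/w1.png

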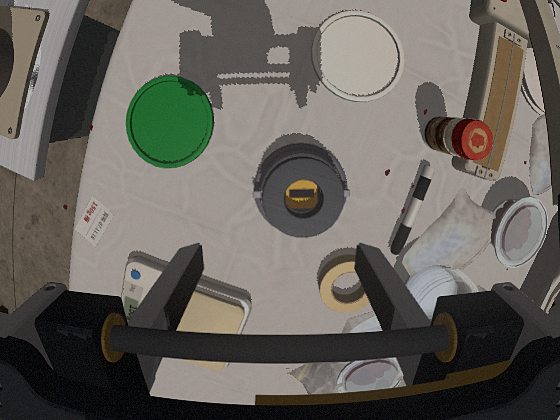

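The stack is at (302,195), its lugs at about (257,191) and (346,192), and the nut with its slot shows in the hole at (302,194). The arm was still moving when the picture was taken, so I'll retake it and measure again.

```bash
python3 - <<'E'
from h import *
s,p,t=pose();print(p,t)
im,d=cams.capture("wrist")
s,p,t=pose();print(p,t)
P=cloud("wrist",d);np.savez("pics/w2.npz",P=P,im=im)
for z in ((.052,.062),(.010,.020)):
    Q=P.reshape(-1,3);Q=Q[(Q[:,2]>z[0])&(Q[:,2]<z[1])&(np.hypot(Q[:,0]-.549,Q[:,1]+.029)<.08)]
    print(z,len(Q),rect(Q),cv2.minEnclosingCircle((Q[:,:2]*1000).astype(np.float32)))
c=im[130:260,230:380];cv2.imwrite("pics/w2c.png",cv2.resize(c,None,fx=5,fy=5,interpolation=cv2.INTER_CUBIC)[:600])
E
```

```text
[ 0.52029228 -0.02036897  0.24441936] 111.54411171615652
[ 0.51946355 -0.02400812  0.24420701] 111.13055330314442
(0.052, 0.062) 3954 ((544.9275512695312, -32.08894348144531), (92.74471282958984, 92.66120147705078), 63.91602325439453) ((545.0388793945312, -31.8408203125), 47.185977935791016)
(0.01, 0.02) 193 ((535.3204956054688, -17.717445373535156), (115.20333099365234, 81.86852264404297), 32.06503677368164) ((544.4039916992188, -32.020938873291016), 59.053775787353516)
```

View pics/w2c.png

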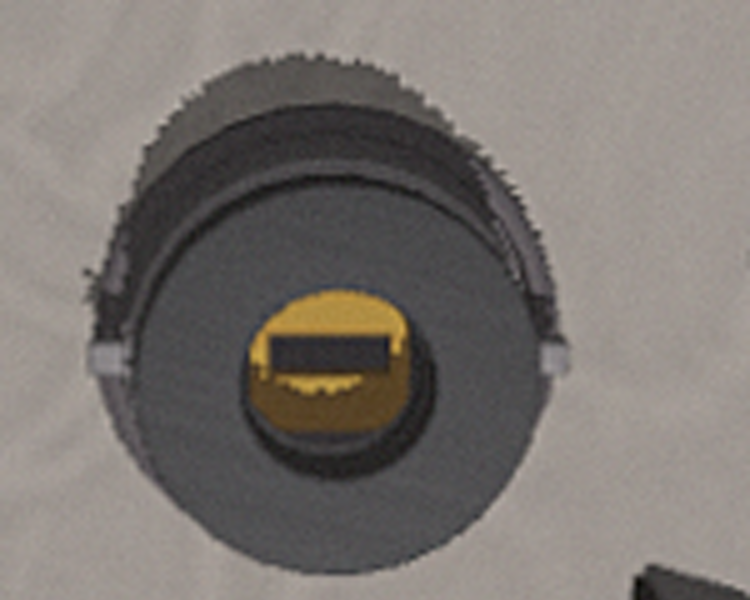

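The crop shows the brass nut with the slot dark, centred at crop (330,354), and the lugs at (105,357) and (555,357). The arm is settling, so I'll localise from a still picture.

```bash
sed -i 's/^def cloud(n,d):/def cloud(n,d,s=None):/; s/s=telemetry.sense();T=/s=s or telemetry.sense();T=/' h.py
cat >> h.py <<'E'
def ray(s,uv,z):
    p=cams.camera_params('wrist');K=np.array(p['K']);T=np.array(p['tool_from_camera'])
    uv=np.atleast_2d(uv).astype(float);x=(uv-K[:2,2])/K[0,0];th=np.hypot(*x.T)[:,None]
    r=np.hstack([x/th*np.sin(th),np.cos(th)]);R=Ro.from_rotvec(s['eef_rot']).as_matrix()
    o=R@T[:3,3]+s['tcp_pos'];w=r@T[:3,:3].T@R.T
    return o+w*((z-o[2])/w[:,2])[:,None]
E
python3 - <<'E'
from h import *
for i in range(6): cams.capture("scene")
s,p,t=pose();print(p,t,np.abs(s['qd']).max())
im,d=cams.capture("wrist");cv2.imwrite("pics/w3.png",im)
P=cloud("wrist",d,s)
Q=P.reshape(-1,3);Q=Q[(Q[:,2]>.052)&(Q[:,2]<.062)&(np.hypot(Q[:,0]-.549,Q[:,1]+.029)<.08)]
print(rect(Q),cv2.minEnclosingCircle((Q[:,:2]*1000).astype(np.float32)),np.median(Q[:,2]))
# table check
print(np.nanmedian(P[280:300,30:60,2]))
hsv=cv2.cvtColor(im,cv2.COLOR_BGR2HSV)
br=((hsv[...,0]>12)&(hsv[...,0]<32)&(hsv[...,1]>120)).astype(np.uint8)
br[:150]=0;br[240:]=0;br[:,:250]=0;br[:,345:]=0
n,l,st,c=cv2.connectedComponentsWithStats(br);i=1+np.argmax(st[1:,4]);print(st[i],c[i])
x,y,w,h,_=st[i]
g=im[y:y+h,x:x+w].max(-1);print(g)
cv2.imwrite("pics/w3c.png",cv2.resize(im[140:250,235:365],None,fx=5,fy=5,interpolation=cv2.INTER_NEAREST))
E
```

```text
[ 0.51763862 -0.03332168  0.24339408] 110.25629870589682 0.005487665269282083
((545.7291259765625, -27.675880432128906), (92.07968139648438, 92.17619323730469), 21.321786880493164) ((546.17822265625, -27.75764274597168), 47.01643371582031) 0.05533477469316361
0.33164433934519577
[287 177  32  29 609] [303.55336617 192.22167488]
[[ 74  79  78  79  74  79  78  80  78  79  74  79  92  86  94 117 132 132
  133 131 124 130 121 101  68  71  73  82  81  80  78  80]
 [ 77  72  77  76  74  78  81  75  80  73  84 122 150 145 157 184 187 188
  185 187 188 188 192 167 128 128  95  65  75  75  79  76]
 [ 76  81  81  76  79  79  73  78  86 126 148 181 185 185 181 179 176 179
  177 179 179 174 178 181 186 192 160 129  69  70  81  78]
 [ 73  76  80  78  80  80  76  90 142 180 184 180 177 176 174 176 174 176
  174 176 173 176 176 174 179 181 182 190 140  88  64  74]
 [ 75  80  85  80  74  87 130 158 180 181 176 177 177 177 178 173 178 176
  178 175 175 177 176 176 179 175 176 181 187 166  81  57]
 [ 77  78  77  73  82 143 182 181 177 180 180 175 177 175 175 177 175 177
  177 178 177 177 175 175 177 1
[... 2387 characters left out ...]
8  89  88  90  89  89  83  88  86]
 [ 56  73  90  91  91  90  84  87  87  89  89  88  83  91  86  86  88  85
   85  84  85  89  91  88  85  87  85  89  88  88  80  69]
 [ 45  63  75  91  88  85  87  84  92  90  88  91  90  87  87  88  90  88
   86  86  86  86  90  84  88  90  88  82  91  86  69  48]
 [ 49  48  68  79  85  94  91  85  90  89  87  86  84  88  90  86  88  90
   88  89  87  86  90  85  92  88  84  91  90  64  53  38]
 [ 54  38  56  67  80  88  89  85  93  87  88  91  89  91  89  87  92  86
   90  89  81  90  90  93  83  88  88  83  71  53  44  37]
 [ 71  44  44  53  70  75  83  88  91  94  85  83  84  85  86  83  82  88
   85  86  86  81  77  81  77  82  81  64  54  42  36  32]]
```

View pics/w3c.png

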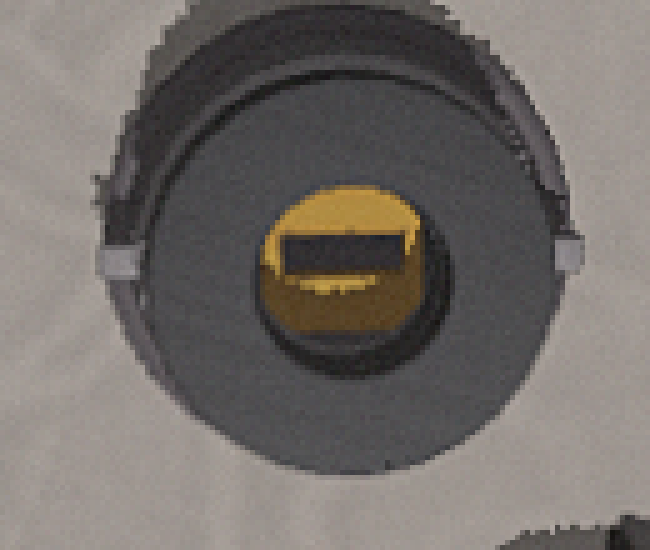

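The crop shows the slot between columns 291–315 and rows 186–195, and the lugs at (259,192) and (349,190).

```bash
python3 - <<'E'
from h import *
for i in range(2): cams.capture("scene")
s,p,t=pose();print(p,t)
L,R_=ray(s,[[259,192.2],[349,190.2]],.026)
print('lugs z.026',L,R_,np.linalg.norm(L-R_),np.degrees(np.arctan2(*(R_-L)[[1,0]])), (L+R_)/2)
A=ray(s,[[291,186.3],[315.3,186.2],[291.2,194.6],[315.3,194.3],[303.1,190.4]],.026);print(A)
print('len',np.linalg.norm(A[0]-A[1]),'wid',np.linalg.norm((A[0]+A[1]-A[2]-A[3])/2))
plan(.449,.294,.16,162)
plan(.449,.294,.16,162,n=10)
E
```

```text
[ 0.51779443 -0.03263616  0.24349035] 110.31853098946235
lugs z.026 [ 0.49703571 -0.04805189  0.026     ] [ 0.59909252 -0.00718942  0.026     ] 0.10993331099723702 21.820646545586506 [ 0.54806412 -0.02762066  0.026     ]
[[ 0.53071176 -0.0277994   0.026     ]
 [ 0.55818178 -0.01736788  0.026     ]
 [ 0.5346031  -0.03732926  0.026     ]
 [ 0.56194367 -0.02671708  0.026     ]
 [ 0.5462295  -0.02741477  0.026     ]]
len 0.029383978892275085 wid 0.010185655422364659
[ 0.5178 -0.0326  0.2435] 110.32 [[np.float64(4.13), np.float64(0.61), np.float64(1.04), np.float64(-0.808)], [np.float64(4.03), np.float64(1.07), np.float64(1.04), np.float64(-0.808)], [np.float64(3.89), np.float64(1.52), np.float64(1.04), np.float64(-0.808)], [np.float64(3.69), np.float64(1.95), np.float64(1.04), np.float64(-0.808)], [np.float64(3.45), np.float64(2.35), np.float64(1.04), np.float64(-0.808)], [np.float64(3.16), np.float64(2.72), np.float64(1.04), np.float64(-0.808)], [np.float64(2.84), np.float64(3.06), np.float64(1.04), np.float64(-0.808)], [np.float64(2.47), np.float64(3.36), np.float64(1.04), np.float64(-0.808)]]
[ 0.5178 -0.0326  0.2435] 110.32 [[np.float64(3.3), np.float64(0.49), np.float64(0.83), np.float64(-0.646)], [np.float64(3.24), np.float64(0.78), np.float64(0.83), np.float64(-0.646)], [np.float64(3.16), np.float64(1.07), np.float64(0.83), np.float64(-0.646)], [np.float64(3.05), np.float64(1.35), np.float64(0.83), np.float64(-0.646)], [np.float64(2.92), np.float64(1.62), np.float64(0.83), np.float64(-0.646)], [np.float64(2.76), np.float64(1.88), np.float64(0.83), np.float64(-0.646)], [np.float64(2.58), np.float64(2.12), np.float64(0.83), np.float64(-0.646)], [np.float64(2.38), np.float64(2.34), np.float64(0.83), np.float64(-0.646)], [np.float64(2.16), np.float64(2.55), np.float64(0.83), np.float64(-0.646)], [np.float64(1.92), np.float64(2.73), np.float64(0.83), np.float64(-0.646)]]
```

Call:
{"op": "apply_moves", "data": {
  "series": [
    [4.1,0.6,0.8,-0.81,1],
    [4.0,1.1,0.8,-0.81,1],
    [3.9,1.5,0.8,-0.81,1],
    [3.7,2.0,0.8,-0.81,1],
    [3.4,2.4,0.8,-0.81,1]
  ]
}}

```text
time_s: 3.25
tcp_pos: [0.4754, 0.1734, 0.2034]
eef_rot: [0.996, 2.979, 0.0]
contact_force: [1.2, 0.2, 1.0]
width: 0.0941
gripper_force: 0.0
```

Call:
{"op": "apply_moves", "data": {
  "series": [
    [3.2,2.7,0.8,-0.81,1],
    [2.8,3.1,0.8,-0.81,1],
    [2.5,3.4,0.8,-0.81,1],
    [0,0,0,0,1],
    [0,0,0,0,1]
  ]
}}

```text
time_s: 3.75
tcp_pos: [0.4489, 0.2958, 0.1791]
eef_rot: [-0.483, -3.104, 0.001]
contact_force: [0.1, -0.3, -0.7]
width: 0.0938
gripper_force: 0.0
```

```bash
python3 - <<'E'
from h import *
for i in range(4): cams.capture("scene")
s,p,t=pose();print(p,t,s['time_s'])
im,d=cams.capture("wrist");cv2.imwrite("pics/w4.png",im)
P=cloud("wrist",d,s)
Q=P.reshape(-1,3);Q=Q[np.hypot(Q[:,0]-.449,Q[:,1]-.294)<.055]
for z in ((.058,.065),(.075,.12),(.096,.105)):
    q=Q[(Q[:,2]>z[0])&(Q[:,2]<z[1])];
    if len(q)>5: print(z,len(q),rect(q),np.median(q,0),q[:,2].max())
E
```

```text
[0.45015127 0.29382327 0.17963401] 162.09468116935227 3.95
(0.058, 0.065) 2400 ((446.9367980957031, 294.15380859375), (58.512840270996094, 58.4178466796875), 27.189937591552734) [0.44276497 0.29844507 0.06041776] 0.06478934680835206
(0.075, 0.12) 715 ((446.25933837890625, 294.589599609375), (13.899632453918457, 29.422521591186523), 71.55841827392578) [0.44315133 0.29538054 0.09984563] 0.10204176669855576
(0.096, 0.105) 615 ((446.31011962890625, 294.7256774902344), (13.606864929199219, 29.431854248046875), 71.66280364990234) [0.44537561 0.29477809 0.10003608] 0.10204176669855576
```

View pics/w4.png

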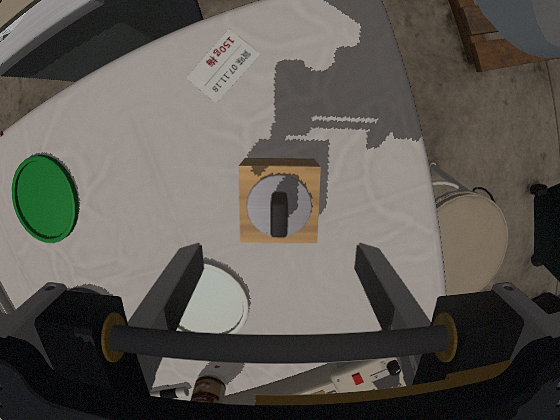

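The handle is at (279,213), inside the fingers' plane and well aligned. I'll descend and grip.

Call:
{"op": "apply_moves", "data": {
  "series": [
    [0.25,-0.1,2.5,0.05,1],
    [0,0,2.5,0,1],
    [0,0,2.5,0,1],
    [0,0,1.8,0,1],
    [0,0,0.5,0,1]
  ]
}}

```text
time_s: 4.5
tcp_pos: [0.4462, 0.2936, 0.08]
eef_rot: [-0.497, -3.1, 0.004]
contact_force: [-0.1, 0.4, -0.2]
width: 0.0942
gripper_force: 0.0
```

Call:
{"op": "apply_moves", "data": {
  "series": [
    [0,0,0,0,1],
    [0,0,0,0,0.5],
    [0,0,0,0,0],
    [0,0,0,0,0],
    [0,0,0,0,0]
  ]
}}

```text
time_s: 5.0
tcp_pos: [0.4469, 0.2956, 0.082]
eef_rot: [0.495, 3.102, 0.001]
contact_force: [-0.8, 0.3, 0.6]
width: 0.0655
gripper_force: 0.0
```

Call:
{"op": "apply_moves", "data": {
  "series": [
    [0,0,0,0,0],
    [0,0,0,0,0],
    [0,0,0,0,0],
    [0,0,0,0,0],
    [0,0,0,0,0]
  ]
}}

```text
time_s: 5.5
tcp_pos: [0.4466, 0.2954, 0.0815]
eef_rot: [-0.495, -3.102, 0.0]
contact_force: [1.4, -0.0, 0.7]
width: 0.0256
gripper_force: 0.0
```

Call:
{"op": "apply_moves", "data": {
  "series": [
    [0,0,0,0,0],
    [0,0,0,0,0],
    [0,0,0,0,0],
    [0,0,0,0,0],
    [0,0,0,0,0]
  ]
}}

```text
time_s: 6.0
tcp_pos: [0.4465, 0.2953, 0.0815]
eef_rot: [-0.495, -3.102, 0.0]
contact_force: [-0.3, -0.4, 0.6]
width: 0.0141
gripper_force: 30.0
```

Call:
{"op": "apply_moves", "data": {
  "series": [
    [0,0,-0.5,0,0],
    [0,0,-1.5,0,0],
    [0,0,-2.5,0,0],
    [0,0,-2.5,0,0],
    [0,0,-2.5,0,0]
  ]
}}

```text
time_s: 6.5
tcp_pos: [0.4463, 0.2954, 0.1776]
eef_rot: [-0.494, -3.102, 0.0]
contact_force: [-0.8, 0.5, -0.4]
width: 0.014
gripper_force: 30.0
```

```bash
python3 -c "
from h import *
plan(.5463,-.0277,.16,201.4,n=9)"
```

```text
[0.4463 0.2954 0.1776] 161.9 [[np.float64(-2.17), np.float64(-3.07), np.float64(0.2), np.float64(-0.549)], [np.float64(-1.93), np.float64(-3.22), np.float64(0.2), np.float64(-0.549)], [np.float64(-1.68), np.float64(-3.36), np.float64(0.2), np.float64(-0.549)], [np.float64(-1.42), np.float64(-3.48), np.float64(0.2), np.float64(-0.549)], [np.float64(-1.14), np.float64(-3.58), np.float64(0.2), np.float64(-0.549)], [np.float64(-0.87), np.float64(-3.66), np.float64(0.2), np.float64(-0.549)], [np.float64(-0.59), np.float64(-3.71), np.float64(0.2), np.float64(-0.549)], [np.float64(-0.3), np.float64(-3.75), np.float64(0.2), np.float64(-0.549)], [np.float64(-0.01), np.float64(-3.76), np.float64(0.2), np.float64(-0.549)]]
```

Call:
{"op": "apply_moves", "data": {
  "series": [
    [-2.2,-3.1,0,-0.55,0],
    [-1.9,-3.2,0,-0.55,0],
    [-1.7,-3.4,0,-0.55,0],
    [-1.4,-3.5,0,-0.55,0],
    [-1.1,-3.6,0,-0.55,0]
  ]
}}

```text
time_s: 7.0
tcp_pos: [0.5019, 0.1135, 0.1769]
eef_rot: [-0.112, 3.139, -0.0]
contact_force: [1.5, 0.3, -0.0]
width: 0.0137
gripper_force: 30.0
```

Call:
{"op": "apply_moves", "data": {
  "series": [
    [-0.9,-3.7,0.2,-0.55,0],
    [-0.6,-3.7,0.2,-0.55,0],
    [-0.3,-3.7,0.2,-0.55,0],
    [0,-3.7,0.2,-0.55,0],
    [0,0,0,0,0]
  ]
}}

```text
time_s: 7.5
tcp_pos: [0.547, -0.0348, 0.1675]
eef_rot: [0.572, -3.087, 0.005]
contact_force: [0.3, -0.6, -1.6]
width: 0.014
gripper_force: 30.0
```

Call:
{"op": "apply_moves", "data": {
  "series": [
    [0,0,0,0,0],
    [0,0,0,0,0],
    [0,0,0,0,0],
    [0,0,0,0,0],
    [0,0,0,0,0]
  ]
}}

```text
time_s: 8.0
tcp_pos: [0.5462, -0.027, 0.1687]
eef_rot: [-0.588, 3.086, -0.0]
contact_force: [-0.4, -0.3, -2.0]
width: 0.0141
gripper_force: 30.0
```

```bash
python3 - <<'E'
from h import *
s,p,t=pose();print(p,t,s['contact_force'])
im,d=cams.capture("wrist");cv2.imwrite("pics/w5.png",im)
P=cloud("wrist",d,s);Q=P.reshape(-1,3);Q=Q[np.hypot(Q[:,0]-.546,Q[:,1]+.028)<.09]
for z in ((.048,.062),(.12,.15)):
    q=Q[(Q[:,2]>z[0])&(Q[:,2]<z[1])];print(z,len(q),rect(q),cv2.minEnclosingCircle((q[:,:2]*1000).astype(np.float32)),np.median(q,0))
plan(.5463,-.0277,.12,201.4,n=1)
E
```

```text
[ 0.54621488 -0.02700079  0.16868494] -158.43480940862585 [-0.42055361 -0.30160372 -1.97942499]
(0.048, 0.062) 4054 ((535.2593383789062, -33.08290100097656), (69.2620620727539, 92.6454849243164), 23.809755325317383) ((546.1021728515625, -28.076446533203125), 46.750450134277344) [ 0.5256688  -0.0415982   0.05542683]
(0.12, 0.15) 2916 ((538.9288940429688, -29.13083267211914), (43.57966232299805, 59.59189987182617), 21.998491287231445) ((546.466064453125, -26.16916275024414), 29.95753288269043) [ 0.53168241 -0.03420831  0.14759248]
[ 0.5463 -0.0272  0.1687] -158.45 [[np.float64(0.01), np.float64(-0.05), np.float64(4.87), np.float64(0.018)]]
```

View pics/w5.png

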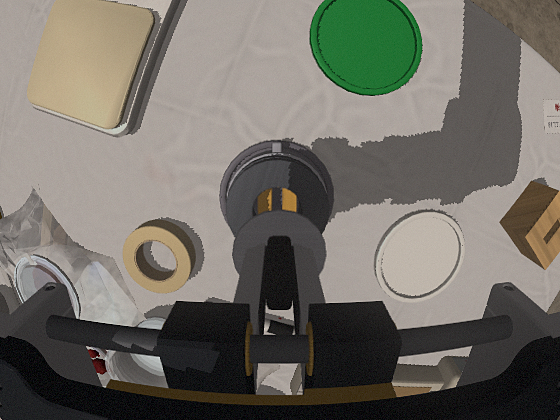

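The collar is at (279,248) above the stack and the slot shows between the brass parts at (278,200). I'll refine the sideways offset from this.

```bash
python3 - <<'E'
from h import *
im=cv2.imread("pics/w5.png"); print(im[186:214:2,252:306].max(-1))
s,p,t=pose();print(p,t)
for u in (270,278,286): print(u,ray(s,[[u,202]],.026))
R=Ro.from_rotvec(s['eef_rot']).as_matrix()
for nm,X in (('collar',(.54647,-.02617,.148)),('ring',(.5461,-.0281,.056))): print(nm,R.T@(np.array(X)-p))
print([(R.T@(ray(s,[[u,202]],.026)[0]-p)).round(5) for u in (270,278,286)])
E
```

```text
[[ 77  81  77  78  75  72  74  72  73  66  76  76  73  74  74  74  70  70
   76  70  76  75  70  73  67  81  85  72  71  67  72  72  71  63  72  77
   66  45  39  39  46  45  46  43  46  47  44  47  44  47  44  50  39  46]
 [ 81  79  73  71  72  71  72  67  73  75  78  76  76  72  73  69  67  80
   78  79  62  50  53  48  49  48  50  47  67  89 122 141 143 127  91  62
   35  41  40  45  44  42  38  46  44  47  43  42  52  36  40  41  44  40]
 [ 78  76  76  75  72  74  73  75  74  78  78  71  54  81  99  94  94  91
  134 114  63  51  59  48  52  52  53  52  46  48 124 166 170 170 180 167
  149 144  83  38  45  40  42  46  41  42  47  46  43  43  38  47  37  41]
 [ 77  70  76  73  71  72  77  72  65  67  83  91  98  96  87  90  85 137
  169 124  55  49  53  48  52  49  50  48  46  89 132 166 170 169 174 174
  173 178 179 159 119  64  42  38  37  39  43  42  44  47  43  43  45  47]
 [ 78  70  74  75  73  76  64  56  80  93  93  93  90  95  90  87  78 162
  180 117  57  50  50  47  54  56  54  52  72  91 130 149 165 167 173 170
  172 172 169 171 176 184 158  83  37  46  45  42  48  47  4
[... 1724 characters left out ...]
  122 132 133 142 157 162 179 192 106  45  39  33  41  33  37  43  42  42]
 [ 53  36  33  54  57  58  88  96  87  78  67  59  61  64  62  68  69  70
   74  73  76  75  77  75  79  78  76  79  71  78  80  73  75  77  74  74
   68  73  68  69  63  58  58  76  61  46  33  37  36  36  33  44  44  43]]
[ 0.54626318 -0.02721796  0.16865098] -158.45340977419107
270 [[ 0.54836275 -0.03497006  0.026     ]]
278 [[ 0.54548599 -0.02768157  0.026     ]]
286 [[ 0.54260647 -0.02039495  0.026     ]]
collar [-0.00057325  0.00090311  0.0206509 ]
ring [ 0.00049745 -0.0007368   0.11265104]
[array([ 0.00092, -0.00795,  0.14265]), array([ 9.2000e-04, -1.2000e-04,  1.4265e-01]), array([0.00092, 0.00772, 0.14265])]
```

Call:
{"op": "apply_moves", "data": {
  "series": [
    [0.05,-0.2,1.5,0,0],
    [0,0,1.5,0,0],
    [0,0,1.5,0,0],
    [0,0,1.2,0,0],
    [0,0,0.5,0,0]
  ]
}}

```text
time_s: 8.55
tcp_pos: [0.5454, -0.0299, 0.1044]
eef_rot: [0.585, -3.084, -0.001]
contact_force: [0.0, 0.1, -0.1]
width: 0.0137
gripper_force: 30.0
```

Call:
{"op": "apply_moves", "data": {
  "series": [
    [0,0,0,0,0],
    [0,0,0,0,0],
    [0,0,0,0,0],
    [0,0,0,0,0],
    [0,0,0,0,0]
  ]
}}

```text
time_s: 9.05
tcp_pos: [0.5468, -0.03, 0.1069]
eef_rot: [-0.585, 3.086, -0.001]
contact_force: [0.0, -0.1, -0.5]
width: 0.014
gripper_force: 30.0
```

Call:
{"op": "apply_moves", "data": {
  "series": [
    [0,0,0.2,0,0],
    [0,0,0.2,0,0],
    [0,0,0.2,0,0],
    [0,0,0.1,0,0],
    [0,0,0,0,0]
  ]
}}

```text
time_s: 9.55
tcp_pos: [0.5464, -0.0299, 0.0992]
eef_rot: [0.586, -3.086, -0.0]
contact_force: [0.2, -0.1, -0.7]
width: 0.0139
gripper_force: 30.0
```

Call:
{"op": "apply_moves", "data": {
  "series": [
    [0,0,0.1,0,0],
    [0,0,0.1,0,0],
    [0,0,0.1,0,0],
    [0,0,0,0,0],
    [0,0,0,0,0]
  ]
}}

```text
time_s: 10.05
tcp_pos: [0.5466, -0.0299, 0.0965]
eef_rot: [-0.586, 3.087, -0.0]
contact_force: [-0.4, 0.2, -1.2]
width: 0.0139
gripper_force: 30.0
```

Call:
{"op": "apply_moves", "data": {
  "series": [
    [0,0,0.1,0,0],
    [0,0,0.1,0,0],
    [0,0,0.1,0,0],
    [0,0,0,0,0],
    [0,0,0,0,0]
  ]
}}

```text
time_s: 10.55
tcp_pos: [0.5465, -0.0298, 0.0935]
eef_rot: [0.586, -3.087, -0.0]
contact_force: [-0.4, 0.6, 0.1]
width: 0.0138
gripper_force: 30.0
```

It entered the slot with no resistance. I'll carry on gently to the collar.

Call:
{"op": "apply_moves", "data": {
  "series": [
    [0,0,0.15,0,0],
    [0,0,0.15,0,0],
    [0,0,0.15,0,0],
    [0,0,0.1,0,0],
    [0,0,0,0,0]
  ]
}}

```text
time_s: 11.05
tcp_pos: [0.5464, -0.0298, 0.0878]
eef_rot: [0.586, -3.086, -0.0]
contact_force: [0.6, -0.6, -1.0]
width: 0.0137
gripper_force: 30.0
```

Call:
{"op": "apply_moves", "data": {
  "series": [
    [0,0,0.15,0,0],
    [0,0,0.15,0,0],
    [0,0,0.1,0,0],
    [0,0,0,0,0],
    [0,0,0,0,0]
  ]
}}

```text
time_s: 11.55
tcp_pos: [0.5466, -0.0299, 0.084]
eef_rot: [-0.586, 3.087, 0.0]
contact_force: [-0.3, -0.7, -0.2]
width: 0.0136
gripper_force: 30.0
```

Call:
{"op": "apply_moves", "data": {
  "series": [
    [0,0,0.1,0,0],
    [0,0,0.1,0,0],
    [0,0,0,0,0],
    [0,0,0,0,0],
    [0,0,0,0,0]
  ]
}}

```text
time_s: 12.05
tcp_pos: [0.5466, -0.0299, 0.082]
eef_rot: [-0.585, 3.086, 0.0]
contact_force: [-0.3, 0.3, -0.7]
width: 0.0141
gripper_force: 30.0
```

Call:
{"op": "apply_moves", "data": {
  "series": [
    [0,0,0.05,0,0],
    [0,0,0.05,0,0],
    [0,0,0,0,0],
    [0,0,0,0,0],
    [0,0,0,0,0]
  ]
}}

```text
time_s: 12.55
tcp_pos: [0.5466, -0.0298, 0.0814]
eef_rot: [-0.585, 3.086, -0.001]
contact_force: [-1.4, -0.2, 5.7]
width: 0.0136
gripper_force: 30.0
```

Seated: collar contact at 5.7 N. I'll ease off and make the quarter turn.

Call:
{"op": "apply_moves", "data": {
  "series": [
    [0,0,-0.1,0,0],
    [0,0,0,0.5,0],
    [0,0,0,0.75,0],
    [0,0,0,0.75,0],
    [0,0,0,0.75,0]
  ]
}}

```text
time_s: 13.05
tcp_pos: [0.5465, -0.0299, 0.0817]
eef_rot: [-0.021, -3.141, -0.001]
contact_force: [-1.5, -0.6, -1.4]
width: 0.0136
gripper_force: 30.0
```

Call:
{"op": "apply_moves", "data": {
  "series": [
    [0,0,0,0.75,0],
    [0,0,0,0.75,0],
    [0,0,0,0.75,0],
    [0,0,0,0.75,0],
    [0,0,0,0.75,0]
  ]
}}

```text
time_s: 13.55
tcp_pos: [0.5467, -0.0294, 0.0818]
eef_rot: [0.833, 3.029, 0.001]
contact_force: [1.0, 0.3, -0.8]
width: 0.0138
gripper_force: 30.0
```

Call:
{"op": "apply_moves", "data": {
  "series": [
    [0,0,0,0.75,0],
    [0,0,0,0.75,0],
    [0,0,0,0.75,0],
    [0,0,0,0.75,0],
    [0,0,0,0.75,0]
  ]
}}

```text
time_s: 14.05
tcp_pos: [0.5468, -0.029, 0.0818]
eef_rot: [-1.588, -2.711, -0.002]
contact_force: [0.2, 1.3, -1.2]
width: 0.0138
gripper_force: 30.0
```

Call:
{"op": "apply_moves", "data": {
  "series": [
    [0,0,0,0.75,0],
    [0,0,0,0.25,0],
    [0,0,0,0,0],
    [0,0,0,0,0],
    [0,0,0,0,0]
  ]
}}

```text
time_s: 14.55
tcp_pos: [0.5467, -0.0292, 0.0819]
eef_rot: [-1.766, -2.598, -0.002]
contact_force: [1.1, 3.1, -1.4]
width: 0.014
gripper_force: 30.0
```

```bash
python3 - <<'E'
from h import *
s,p,t=pose();print(p,t,s['contact_force'],s['moment'],s['joint_pos'])
E
```

```text
[ 0.54671116 -0.02919731  0.08192008] 111.56444345284895 [ 1.06205959  3.14022586 -1.36514097] [ 0.83948356 -0.22636587  0.01711666] [ 0.21950676  0.69699864 -0.33248415  1.9186359   0.38551702  0.58775996
  0.01143834]
```

Call:
{"op": "apply_moves", "data": {
  "series": [
    [0,0,-0.2,0,0],
    [0,0,-0.2,0,0],
    [0,0,-0.3,0,0],
    [0,0,-0.4,0,0],
    [0,0,-0.5,0,0]
  ]
}}

```text
time_s: 15.05
tcp_pos: [0.5462, -0.0304, 0.0981]
eef_rot: [-1.769, -2.596, 0.001]
contact_force: [0.8, 0.5, -4.9]
width: 0.0139
gripper_force: 30.0
```

Call:
{"op": "apply_moves", "data": {
  "series": [
    [0,0,-1,0,0],
    [0,0,-1.5,0,0],
    [0,0,-1.5,0,0],
    [0,0,-1,0,0],
    [0,0,-0.5,0,0]
  ]
}}

```text
time_s: 15.55
tcp_pos: [0.5471, -0.0299, 0.1544]
eef_rot: [1.768, 2.595, 0.001]
contact_force: [-0.7, -0.1, -5.9]
width: 0.0136
gripper_force: 30.0
```

```bash
python3 - <<'E'
from h import *
im,d=cams.capture("side");cv2.imwrite("pics/s6.png",im[150:270,220:400].repeat(4,0).repeat(4,1))
s,p,t=pose();print(p,t,s['contact_force'])
plan(.4745,-.278,.165,90.5,n=8)
E
```

```text
[ 0.54719253 -0.02997742  0.15454225] 111.47514219481603 [ 0.10646446 -0.21397952 -5.32100974]
[ 0.5472 -0.03    0.1545] 111.48 [[np.float64(-2.55), np.float64(-1.98), np.float64(-0.13), np.float64(0.328)], [np.float64(-2.64), np.float64(-1.86), np.float64(-0.13), np.float64(0.328)], [np.float64(-2.72), np.float64(-1.74), np.float64(-0.13), np.float64(0.328)], [np.float64(-2.8), np.float64(-1.61), np.float64(-0.13), np.float64(0.328)], [np.float64(-2.87), np.float64(-1.48), np.float64(-0.13), np.float64(0.328)], [np.float64(-2.94), np.float64(-1.35), np.float64(-0.13), np.float64(0.328)], [np.float64(-2.99), np.float64(-1.21), np.float64(-0.13), np.float64(0.328)], [np.float64(-3.05), np.float64(-1.08), np.float64(-0.13), np.float64(0.328)]]
```

View pics/s6.png

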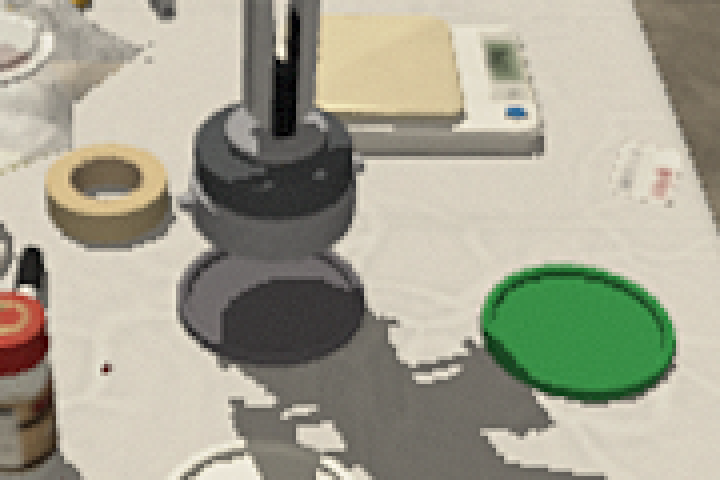

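The base and both rings hang together above the empty nest at (270,170). I'll carry them to the platform.

Call:
{"op": "apply_moves", "data": {
  "series": [
    [-1.2,-0.95,0,0,0],
    [-2.0,-1.6,0,0,0],
    [-2.45,-1.9,0,0,0],
    [-2.65,-2.1,0,0,0],
    [-2.65,-2.1,0,0,0]
  ]
}}

```text
time_s: 16.1
tcp_pos: [0.5043, -0.1658, 0.1521]
eef_rot: [-1.768, -2.595, 0.002]
contact_force: [-0.2, 1.1, -5.5]
width: 0.0139
gripper_force: 30.0
```

Call:
{"op": "apply_moves", "data": {
  "series": [
    [-2.65,-2.1,0,0,0],
    [-2.45,-1.9,0,0,0],
    [-2.0,-1.6,0,0,0],
    [-1.45,-1.1,0,0,0],
    [-0.9,-0.6,0,0,0]
  ]
}}

```text
time_s: 16.6
tcp_pos: [0.4702, -0.2811, 0.152]
eef_rot: [-1.772, -2.592, 0.003]
contact_force: [0.7, -1.1, -6.4]
width: 0.0137
gripper_force: 30.0
```

Call:
{"op": "apply_moves", "data": {
  "series": [
    [0,0,0,0,0],
    [0,0,0,0,0],
    [0,0,0,0,0],
    [0,0,0,0,0],
    [0,0,0,0,0]
  ]
}}

```text
time_s: 17.1
tcp_pos: [0.4732, -0.2772, 0.1531]
eef_rot: [1.766, 2.598, 0.0]
contact_force: [-0.1, -0.3, -6.2]
width: 0.0141
gripper_force: 30.0
```

```bash
python3 - <<'E'
from h import *
s,p,t=pose();print(p,t,s['contact_force'])
im,d=cams.capture("wrist");P=cloud("wrist",d,s);np.save("pics/P7.npy",P);cv2.imwrite("pics/w7.png",im)
b,D=cams.capture("side");S=cloud("side",D)
q=S.reshape(-1,3);q=q[(np.abs(q[:,0]-.47)<.08)&(np.abs(q[:,1]+.28)<.09)]
for z in ((.027,.036),(.10,.135)):
    r=q[(q[:,2]>z[0])&(q[:,2]<z[1])];print('side',len(r),rect(r))
q=P.reshape(-1,3);q=q[(np.abs(q[:,0]-.47)<.08)&(np.abs(q[:,1]+.28)<.09)]
for z in ((.025,.036),(.115,.13)):
    r=q[(q[:,2]>z[0])&(q[:,2]<z[1])];print('wrist',len(r),rect(r) if len(r) else 0)
E
```

```text
[ 0.47320917 -0.27724207  0.1530774 ] 111.57161076264013 [-0.122512   -0.31277971 -6.15736271]
side 881 ((474.1185302734375, -273.9516906738281), (140.52723693847656, 128.08912658691406), 89.6205825805664)
side 610 ((476.8598937988281, -268.59228515625), (86.31256103515625, 98.64948272705078), 86.86869049072266)
wrist 6760 ((472.55462646484375, -277.3521728515625), (130.4765167236328, 139.68299865722656), 0.5865640640258789)
wrist 7279 ((474.4711608886719, -271.9923095703125), (93.81832122802734, 87.11002349853516), 3.610490560531616)
```

View pics/w7.png

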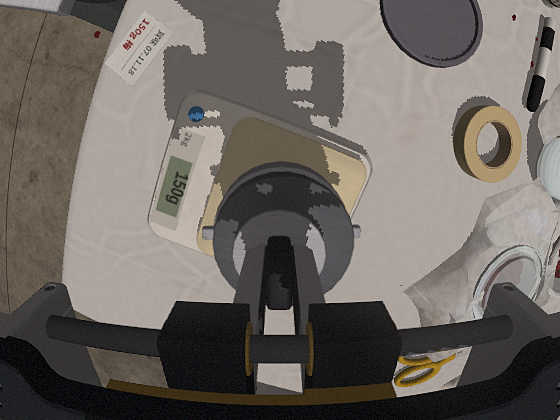

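The stack at (283,232) hangs centred over the platform. I'll lower it.

Call:
{"op": "apply_moves", "data": {
  "series": [
    [0,0,0.7,0,0],
    [0,0,1,0,0],
    [0,0,1,0,0],
    [0,0,0.6,0,0],
    [0,0,0.3,0,0]
  ]
}}

```text
time_s: 17.7
tcp_pos: [0.4722, -0.2778, 0.1158]
eef_rot: [-1.767, -2.595, 0.0]
contact_force: [-0.2, -0.4, -6.3]
width: 0.0139
gripper_force: 30.0
```

Call:
{"op": "apply_moves", "data": {
  "series": [
    [0,0,0.1,0,0],
    [0,0,0.1,0,0],
    [0,0,0.1,0,0],
    [0,0,0.1,0,0],
    [0,0,0,0,0]
  ]
}}

```text
time_s: 18.2
tcp_pos: [0.4729, -0.2782, 0.1131]
eef_rot: [1.768, 2.596, 0.0]
contact_force: [-0.1, -0.4, -5.1]
width: 0.0142
gripper_force: 30.0
```

Call:
{"op": "apply_moves", "data": {
  "series": [
    [0,0,0.1,0,0],
    [0,0,0.1,0,0],
    [0,0,0,0,0],
    [0,0,0,0,0],
    [0,0,0,0,0]
  ]
}}

```text
time_s: 18.7
tcp_pos: [0.4729, -0.2781, 0.111]
eef_rot: [1.768, 2.597, 0.0]
contact_force: [0.1, 0.6, -6.1]
width: 0.0138
gripper_force: 30.0
```

Call:
{"op": "apply_moves", "data": {
  "series": [
    [0,0,0.1,0,0],
    [0,0,0.1,0,0],
    [0,0,0.05,0,0],
    [0,0,0,0,0],
    [0,0,0,0,0]
  ]
}}

```text
time_s: 19.2
tcp_pos: [0.4733, -0.2781, 0.1088]
eef_rot: [1.768, 2.596, 0.001]
contact_force: [-0.2, -0.1, -1.3]
width: 0.0137
gripper_force: 30.0
```

Call:
{"op": "apply_moves", "data": {
  "series": [
    [0,0,0.05,0,0],
    [0,0,0.05,0,0],
    [0,0,0.05,0,0],
    [0,0,0,0,0],
    [0,0,0,0,0]
  ]
}}

```text
time_s: 19.7
tcp_pos: [0.4729, -0.2782, 0.1069]
eef_rot: [1.768, 2.596, -0.0]
contact_force: [0.3, -0.1, -2.6]
width: 0.0138
gripper_force: 30.0
```

Call:
{"op": "apply_moves", "data": {
  "series": [
    [0,0,0.05,0,0],
    [0,0,0.05,0,0],
    [0,0,0,0,0],
    [0,0,0,0,0],
    [0,0,0,0,0]
  ]
}}

```text
time_s: 20.2
tcp_pos: [0.4729, -0.2782, 0.1061]
eef_rot: [1.768, 2.596, -0.0]
contact_force: [0.1, -1.4, 1.3]
width: 0.014
gripper_force: 30.0
```

Call:
{"op": "apply_moves", "data": {
  "series": [
    [0,0,0.04,0,0],
    [0,0,0,0,0],
    [0,0,0,0,0],
    [0,0,0,0,0],
    [0,0,0,0,0]
  ]
}}

```text
time_s: 20.7
tcp_pos: [0.4729, -0.2782, 0.1059]
eef_rot: [1.768, 2.596, -0.0]
contact_force: [-1.2, 0.9, 5.1]
width: 0.014
gripper_force: 30.0
```

The collar is resting on the top ring, so I'll release and open the fingers. I'll stop at 0.6 before retreating.

Call:
{"op": "apply_moves", "data": {
  "series": [
    [0,0,0,0,0.2],
    [0,0,0,0,0.3],
    [0,0,0,0,0.5],
    [0,0,0,0,0.6],
    [0,0,0,0,0.6]
  ]
}}

```text
time_s: 21.2
tcp_pos: [0.4728, -0.2781, 0.1054]
eef_rot: [-1.768, -2.596, -0.0]
contact_force: [0.6, 0.8, -1.1]
width: 0.0476
gripper_force: 0.0
```

Call:
{"op": "apply_moves", "data": {
  "series": [
    [0,0,0,0,0.6],
    [0,0,0,0,0.6],
    [0,0,0,0,0.6],
    [0,0,0,0,0.6],
    [0,0,0,0,0.6]
  ]
}}

```text
time_s: 21.7
tcp_pos: [0.4729, -0.2781, 0.1056]
eef_rot: [1.768, 2.596, 0.0]
contact_force: [-0.0, -0.1, -0.1]
width: 0.0561
gripper_force: 0.0
```

Call:
{"op": "apply_moves", "data": {
  "series": [
    [0,0,-0.5,0,0.6],
    [0,0,-1,0,0.6],
    [0,0,-2,0,0.6],
    [0,0,-3,0,0.6],
    [0,0,-4,0,0.6]
  ]
}}

```text
time_s: 22.2
tcp_pos: [0.4719, -0.2776, 0.2113]
eef_rot: [-1.767, -2.595, 0.0]
contact_force: [0.8, -1.0, -0.3]
width: 0.0565
gripper_force: 0.0
```

Call:
{"op": "apply_moves", "data": {
  "series": [
    [0,0,-2,0,0.6],
    [0,0,0,0,0.6],
    [0,0,0,0,0.6],
    [0,0,0,0,0.6],
    [0,0,0,0,0.6]
  ]
}}

```text
time_s: 22.7
tcp_pos: [0.4721, -0.2778, 0.2295]
eef_rot: [-1.767, -2.595, 0.0]
contact_force: [0.3, 0.1, 0.1]
width: 0.0565
gripper_force: 0.0
```

```bash
python3 - <<'E'
from h import *
s,p,t=pose();print(p,t)
im,d=cams.capture("wrist");P=cloud("wrist",d,s);cv2.imwrite("pics/w8.png",im)
q=P.reshape(-1,3);q=q[(np.abs(q[:,0]-.473)<.1)&(np.abs(q[:,1]+.278)<.1)]
for z in ((.025,.034),(.076,.084),(.1,.14)):
    r=q[(q[:,2]>z[0])&(q[:,2]<z[1])];print(z,len(r),rect(r) if len(r) else 0,np.median(r,0))
E
```

```text
[ 0.47209767 -0.27779092  0.22947616] 111.49018487512672
(0.025, 0.034) 5609 ((472.4560852050781, -277.64923095703125), (131.0835418701172, 140.24916076660156), 0.2747238576412201) [ 0.45088927 -0.24175437  0.02811639]
(0.076, 0.084) 3946 ((473.7357177734375, -276.297119140625), (92.50566101074219, 92.1918716430664), 66.9622802734375) [ 0.47355878 -0.26520223  0.0801529 ]
(0.1, 0.14) 596 ((472.0958557128906, -279.0162353515625), (13.633042335510254, 29.85729217529297), 21.36695098876953) [ 0.47113226 -0.27626204  0.1245727 ]
```

View pics/w8.png

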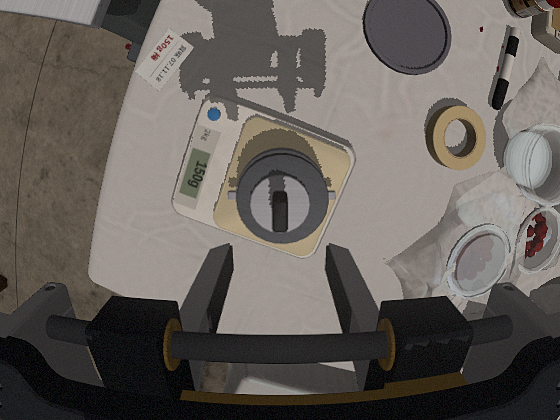

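The stack with the key upright stands in the middle of the platform at (282,197), within about 1.5 mm, and the gripper is clear. I'll hand in.

```bash
python3 -c "
from plant import bot
print(bot.sign_off())"
```

```text
the job is handed in; nothing more can be done
None
```

The job is handed in: the base weight and both rings stand within about 1.5 mm of the platform's centre, with the key released and upright in the stack, at about 23 s of the 67 s allowed.

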